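Set up the gate-leg display riser on the toy-shop counter

TASK

Set up the display riser on the counter: move the toy truck out of the folded leg's way and leave it on the grey mat, pull the lock knob fully out, push the leg out until it hits its stop, and push the knob fully home again so that the leg is locked. Then lay the tray level and squarely across the riser's ledge and the leg, centred on the leg and with its back edge up to or near the riser's raised back, and finish with every toy box in the tray, resting on its floor. Leave the card reader, the charm stand and the pencil cup where they are.

Things in the scene. Friction and masses are not known exactly. Their poses are not given: they have to be found in the camera images.
- riser: pale wooden display riser fixed to the counter, 140 deep (x) x 170 wide (y), turned a little either way. Origin: on the counter at the middle of its front face; x points into it (away from the robot), y left, z up. Its front 50 mm (x 0 to 50) is a flat ledge, top 80 mm above the counter; behind it the raised back is 100 mm high
- prop_leg (a joint): angle (rad) of the gate leg, 18 mm thick, top 79.5 mm high, 135 mm long, hinged upright at riser x -12, y 0. 0 = folded along the front face towards riser +y, its tip 50 mm past the riser's left end, to be pushed from behind there; 1.57 = at its stop, pointing along riser -x. Light friction (1 N), stays where left. With the knob home a bolt blocks it; well short of its stop the bolt runs against it
- leg_tip (a point): point in the upright end post of the leg (post 20 mm wide along the leg, 18 mm thick, reaching from 4 to 80 mm above the counter), 125 mm from the hinge, 50 mm above the counter
- stop_knob (a joint): travel (m) of the lock knob: 0 = fully home, 0.040 = fully out. Detented: an over-centre spring holds it at either end (about 4 N to start it, it snaps over past the middle, 0.020).
- knob_grip (a point): centre of the black round knob on the bolt that sticks out of the riser's right (-y) end, its axis along riser y: 40 mm diameter, 24 mm long along y, centre 45 mm above the counter. Home: at riser x 6, y -135 mm (38 mm of clear space to the riser's end); it is pulled out along riser -y.
- tray_handle (a point): centre of the grip board in the middle of the loose tray (0.65 kg); axes: x across the tray's 140 mm depth, y along its 250 mm length, z up. Tray underside 40 mm, inner floor 32 mm, rim top 16 mm below this point; rims 6 mm thick. Board 70 mm long in x, 16 mm thick in y, its top 20 mm above this point. The tray is the same both ways round
- truck_mid (a point): middle of the wooden toy truck standing in front of the folded leg, 30 mm above its underside: 110 mm long (x, cab at +x), 48 mm wide (y), load bed up to 48 mm and cab (44 mm wide) up to 62 mm high
- mat: grey felt mat lying fixed on the counter on the right, 150 (x) x 110 (y) x 3 mm; origin at the centre of its underside
- toybox0_mid (a point): centre of a cardboard toy box with a clear window, 60 (x) x 44 (y) x 60 mm (z, up at the start), 0.1 kg; two or three such boxes are present, all alike (None if absent)
- toybox1_mid (a point): centre of a cardboard toy box with a clear window, 60 (x) x 44 (y) x 60 mm (z, up at the start), 0.1 kg; two or three such boxes are present, all alike (None if absent)
- toybox2_mid (a point): centre of a cardboard toy box with a clear window, 60 (x) x 44 (y) x 60 mm (z, up at the start), 0.1 kg; two or three such boxes are present, all alike (None if absent)
- card_reader: black card reader lying on the counter, 150 x 80 x 32 mm; leave alone. Origin under its centre
- charm_stand: white round charm stand, 150 mm base, 200 mm high; leave alone. Origin under its centre
- pencil_cup: white cup with pencils, 72 mm across, 90 mm high (pencils to 145 mm); leave alone. Origin under its centre
Mind the look-alikes: they are no part of the job. Of the things that look like the part that bears truck_mid, the largest one is meant.

How it is judged:
By the outcome, as a careful person would: the job done as asked, in the order asked, and still so for the second after the job is handed in, with the robot touching nothing.
Of toybox0, toybox1, toybox2 only 2 to 3 are there at a start; the rules pass over those that are not, and their reading is None.
At some moment in a run one of toybox0, toybox1, toybox2 may be knocked a few centimetres aside while the robot is not near it.
Once in a run the grip may slacken for a moment while it holds something.
It also fails if it takes over 192 s, if anything falls off the work surface, if the arm or the gripper's body presses on something with over 40 N, if the wrist force passes 120 N, or if a joint passes its speed limit or range.

ROBOT

A 7-joint arm with a two-finger parallel gripper is mounted at the origin on the work surface. World frame = base frame: x ahead of the robot, y to its left, z up, the work surface at z = 0. Lengths are in m, angles in rad, forces in N, time in s.
With the tool pointing down it reaches from about 0.35 to 0.9 m from the base axis. Payload 8.1 kg.
Tool frame: the origin (TCP) lies at the very end of the fingers, on their centre line; the grasp point (between the pads) lies 19 mm behind it; z points along the fingers, y is the direction in which the jaws open and shut (so a half turn about z gives the same grasp; the last joint's range is limited). The gripper opens to 92 mm and grips with 3 to 60 N. Pads are 19 mm wide; open, the fingers measure 130 mm over their backs; the gripper's body (75 mm by 190 mm) begins 47 mm behind the grasp point.
Start: joints at [-1.415, 0.434, 0.025, 1.573, -0.012, 1.134, -0.075], TCP at [0.16, 0.604, 0.227] pointing down, gripper open.
Joint ranges: [-2.62, 2.62], [-0.44, 2.09], [-1.27, 1.32], [0.08, 2.57], [-1.32, 4.46], [0.12, 2], [-2.74, 2.74]. Speed limits (rad/s): [2.22, 2.22, 3.01, 3.01, 3.14, 3.14, 3.14].

INTERFACE

Orientations are given as a unit quaternion [x, y, z, w].
In Python, from bench import manip gives the robot as it stands.
- The arm moves only by the tool move_arm, never from a script. Its argument "steps" is a list of rows, each a list of 4 numbers: the shift along the world's x, y, z in m, then the turn about the world's z in rad. In form: [[x, y, z, turn], ...]. A call has 1 to 10 rows; each row shifts and turns the commanded pose from where the row before left it; what a row does not reach is not made up. A row lasts 1/10 s, in which the tool goes at most 50 mm and 8.59 degrees, less where a joint would pass 70% of its speed; a pose out of reach is approached as far as the arm can. A call is refused whole if a number of a shift passes 0.05 or a number of a turn 0.15, either way. A call with a gripper value outside its range is refused whole. "gripper" is the gripper command: -1 is fully open, 1 is shut, values between are in proportion, set as the call begins (left out, the last holds). The fingers move at their own pace and stop on an object; "squeeze" is the grip in N (left out, the last holds). Time passes only in rows, so rows that do not move let the fingers close. It gives the time, the measured TCP pose, the force and the opening at its end, in the units of the state.
- manip.get_state(): the state, without advancing time (a new reading comes with each control period).
- manip.camera(name): name is "scene" or "top"; returns (picture, depth): 384x512x3 uint8, red, green, blue; 384x512 float32, m along the optical axis (not along the pixel's ray), 0 where there is no reading.
- manip.calibration(name): a dict with "intrinsics" (3x3 intrinsics, pixels), "rvec" (rotation vector, rad) and "tvec" (3), from world to camera coordinates, as OpenCV has them. Camera axes: x right, y down, z forward; pixel columns grow to the right and rows downward; lengths in m; the calibration is good to about 2 mm. A picture is of the moment at which its call begins. calibration takes no time and is no camera call.
- manip.finish_job(): hands the job in, once; it reports no verdict.
Trained networks look in the newest picture that a camera, given by its name, has taken for a name from the list of things; names that differ only in an ending like _2 or _b are one class to them, and where a whole thing is asked for, a point or a joint stands for the part that bears it (a point fixed in the world has none). Each returns a list of dicts, best first, with "conf" (0 to 1); they miss things now and then, are a little off and sometimes report something else, mostly with a low value. They report only what shows in the picture. A call takes as long as a camera call. They do not tell look-alikes from the thing itself.
- manip.spot_in(name, camera): "centre" ([row, column] as shares, 0 to 1, of the picture: columns of its width, rows of its height, amid what is visible of it).
- manip.silhouettes(name, camera): "mask" (384x512 bool, what is visible of it) and "centre" ([row, column] as shares, 0 to 1, of the picture: columns of its width, rows of its height, amid what is visible of it).
The state is a dict: "t": time; "joints": joint angles; "joint_velocities": joint speeds; "joint_torque": joint torques, N m; "tool_pos": TCP position; "eef_rot": TCP orientation; "ft_force": force on the tool from outside, world axes, zero at the start; "ft_torque": the same for the moment, N m; "grip_width": opening from 0.0 (shut) to 1.0 (fully open).
Only numpy, scipy, OpenCV 4.12 (cv2) and the standard library are available. Lean on these libraries where they do the work, as an engineer would, in place of code of your own. Each camera call takes 0.05 s, during which the arm holds its last target. There are 200 camera calls.

## Working session

There is one attempt and no reset: what is moved stays moved. The work goes in short steps, Python scripts to look and compute and a tool call to move; the robot and the scene stay as the last step left them, time stands still between calls to the robot, and variables do not carry over. Pictures are saved under pics/ and viewed, about 12 in all and at most 16, crops included, and the job is handed in when it is done.

Besides the shell and the picture viewer there is one more tool, called after ">>>" by a JSON object that holds its "op" and its "data". move_arm: Moves the arm, as the interface text tells. Its arguments: {"type":"object","properties":{"steps":{"type":"array"},"gripper":{"type":"number"},"squeeze":{"type":"number"}},"required":["steps"]}

```bash
ls; mkdir -p pics; cat > h.py <<'E'
import numpy as np, cv2
from bench import manip
def cal(n):
    c=manip.calibration(n);K=np.array(c["intrinsics"]);R=cv2.Rodrigues(np.array(c["rvec"]))[0];t=np.array(c["tvec"]).ravel();return K,R,t
def cloud(n,d):
    K,R,t=cal(n);v,u=np.mgrid[:d.shape[0],:d.shape[1]]
    p=np.stack([(u-K[0,2])/K[0,0]*d,(v-K[1,2])/K[1,1]*d,d],-1)
    P=(p-t)@R; P[d<=0]=np.nan; return P
def shoot(n,f=None):
    im,d=manip.camera(n)
    if f: cv2.imwrite("pics/"+f+".png",im[:,:,::-1])
    return im,d,cloud(n,d)
def px(n,p):
    K,R,t=cal(n);q=K@(R@np.array(p)+t);return q[:2]/q[2]
E
python3 - <<'E'
from h import *
np.set_printoptions(precision=3,suppress=True)
s=manip.get_state();print(s["t"],s["tool_pos"],s["eef_rot"])
for n in("scene","top"):
    im,d,P=shoot(n,n+"0"); np.savez("/tmp/"+n,im=im,d=d,P=P)
    K,R,t=cal(n);print(n,-R.T@t)
    for k in["riser","prop_leg","leg_tip","knob_grip","tray_handle","truck_mid","mat","toybox0_mid","card_reader","charm_stand","pencil_cup"]:
        for o in manip.silhouettes(k,n)[:5]:
            m=o["mask"];q=P[m];q=q[~np.isnan(q[:,0])]
            print(k,round(o["conf"],2),np.array(o["centre"])*[384,512],m.sum(),np.median(q,0) if len(q) else 0,np.percentile(q,[2,98],axis=0).ravel() if len(q) else 0)
E
python3 -c "
import cv2
for n in('scene0','top0'): cv2.imwrite('pics/'+n+'b.png',cv2.resize(cv2.imread('pics/'+n+'.png'),(800,600)))"
```

```text
pics
0.0 [0.16  0.604 0.226] [ 0.129  0.992 -0.001 -0.   ]
scene [1.389 0.288 0.991]
riser 0.64 [219.917 258.611] 4268 [0.717 0.072 0.079] [ 0.611 -0.064  0.002  0.772  0.191  0.102]
prop_leg 0.56 [206.707 299.52 ] 476 [0.623 0.16  0.075] [0.607 0.063 0.012 0.632 0.2   0.081]
prop_leg 0.49 [154.598 221.594] 439 [ 0.464 -0.151  0.046] [ 0.401 -0.189 -0.001  0.488 -0.126  0.063]
leg_tip 0.75 [206.707 302.694] 582 [0.623 0.163 0.071] [ 0.547  0.064 -0.003  0.632  0.201  0.081]
leg_tip 0.62 [260.506 321.28 ] 994 [0.774 0.26  0.065] [0.728 0.226 0.002 0.796 0.292 0.141]
leg_tip 0.22 [140.198 162.099] 444 [ 0.454 -0.368  0.04 ] [ 0.407 -0.444 -0.003  0.475 -0.351  0.063]
knob_grip 0.47 [189.888 228.915] 161 [ 0.625 -0.062  0.054] [ 0.602 -0.082  0.005  0.637 -0.037  0.065]
knob_grip 0.3 [206.592 298.189] 470 [0.624 0.16  0.075] [0.607 0.063 0.012 0.632 0.2   0.081]
tray_handle 0.73 [198.912 387.584] 2887 [0.453 0.393 0.008] [0.381 0.274 0.002 0.537 0.515 0.057]
tray_handle 0.4 [152.102 221.389] 410 [ 0.463 -0.15   0.048] [ 0.426 -0.186  0.005  0.488 -0.125  0.063]
truck_mid 0.82 [161.587 3
[... 2290 characters left out ...]
56 [182.707 391.475] 1943 [ 0.579 -0.369  0.003] [ 0.505 -0.424 -0.002  0.653 -0.315  0.008]
toybox0_mid 0.72 [227.482 353.075] 422 [ 0.456 -0.249  0.059] [ 0.425 -0.278  0.013  0.486 -0.224  0.065]
card_reader 0.81 [126.605 365.517] 1526 [ 0.739 -0.298  0.03 ] [ 0.69  -0.373 -0.     0.792 -0.226  0.036]
card_reader 0.73 [120.384 171.981] 702 [0.761 0.259 0.058] [0.725 0.223 0.    0.792 0.29  0.145]
charm_stand 0.72 [148.493 126.003] 2413 [0.676 0.381 0.016] [0.614 0.325 0.002 0.746 0.459 0.2  ]
charm_stand 0.18 [147.802 240.589] 4091 [0.677 0.059 0.093] [ 0.607 -0.066  0.003  0.763  0.173  0.104]
pencil_cup 0.59 [120.307 170.598] 713 [0.761 0.259 0.058] [0.725 0.223 0.001 0.792 0.291 0.147]
```

View pics/top0b.png

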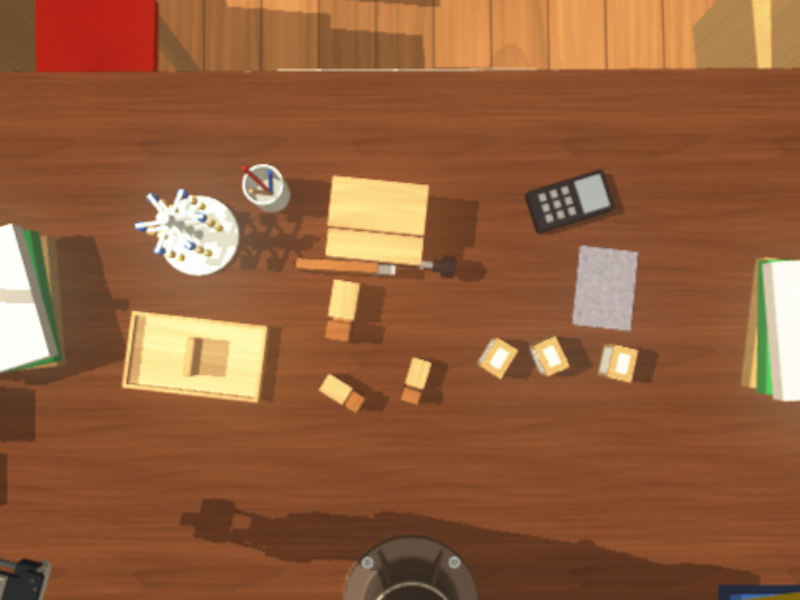

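View pics/scene0b.png

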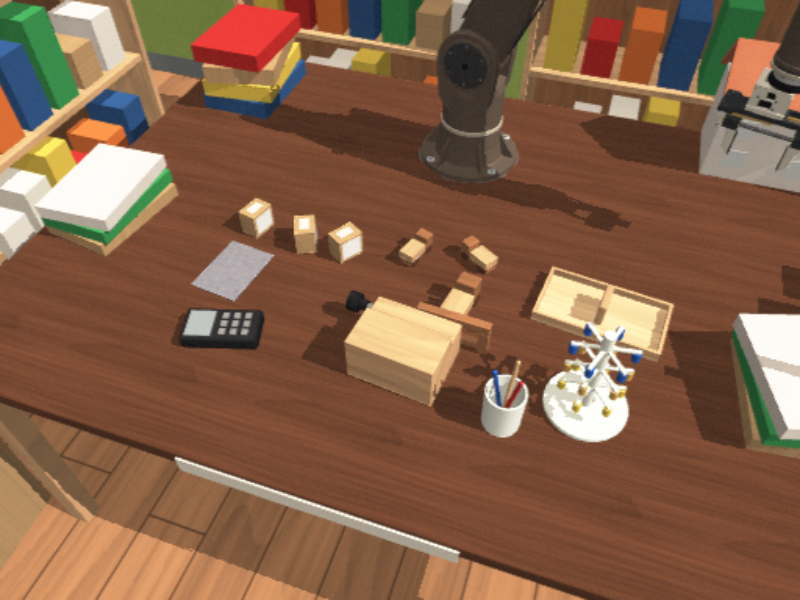

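```bash
python3 - <<'E'
from h import *
np.set_printoptions(precision=3,suppress=True)
z=np.load("/tmp/top.npz");P=z["P"]
def rect(lo,hi,z0,z1,nm,pl=True):
    m=(P[...,2]>z0)&(P[...,2]<z1)&(P[...,0]>lo[0])&(P[...,0]<hi[0])&(P[...,1]>lo[1])&(P[...,1]<hi[1])
    q=P[m]; r=cv2.minAreaRect(q[:,:2].astype(np.float32)); print(nm,len(q),np.array(r[0]),np.array(r[1]),round(r[2],1),"z",np.median(q[:,2]))
rect((.55,-.03),(.85,.2),.092,.11,"riserback")
rect((.55,-.05),(.85,.22),.07,.09,"ledge+leg")
rect((.58,-.1),(.66,-.03),.03,.08,"knob")
rect((.46,.07),(.60,.17),.03,.07,"truck")
rect((.46,.07),(.60,.17),.055,.07,"cab")
rect((.35,.25),(.55,.53),.012,.04,"trayrim")
rect((.35,.25),(.55,.53),.045,.07,"handle")
rect((.38,-.5),(.5,-.3),.055,.07,"boxA")
rect((.38,-.3),(.5,-.2),.055,.07,"boxB")
rect((.38,-.2),(.5,-.1),.055,.07,"boxC")
rect((.48,-.45),(.68,-.29),.0015,.01,"mat")
E
```

```text
riserback 2013 [0.72  0.054] [0.17  0.091] 83.9 z 0.09999396355556874
ledge+leg 1508 [0.642 0.087] [0.221 0.076] 85.8 z 0.07974669366863063
knob 186 [ 0.617 -0.057] [0.05 0.04] 88.1 z 0.05841721407529281
truck 611 [0.538 0.121] [0.048 0.109] 80.3 z 0.049169069796518895
cab 191 [0.501 0.127] [0.044 0.034] 80.3 z 0.06185403257356047
trayrim 947 [0.456 0.394] [0.252 0.14 ] 83.3 z 0.02250013256368249
handle 169 [0.455 0.393] [0.016 0.068] 84.3 z 0.05885418372265045
boxA 341 [ 0.441 -0.38 ] [0.045 0.06 ] 76.8 z 0.060133141893149875
boxB 341 [ 0.455 -0.253] [0.06  0.045] 24.1 z 0.0601789085042385
boxC 341 [ 0.452 -0.16 ] [0.044 0.06 ] 57.8 z 0.05976347958991437
mat 1888 [ 0.581 -0.37 ] [0.16  0.197] 89.8 z 0.003487901220094386
```

Top view: the riser is at about (378,220) and the folded leg at (345,265). The knob is at (445,267) and the real truck, the largest of the three, is at (343,310). The tray is at (195,357), the mat at (605,288), and there are three boxes at (498,357), (550,355) and (622,363). The scene view agrees, so I'll go to the truck.

>>> {"op": "move_arm", "data": {"steps": [[0.0378,-0.0483,0,0.009],[0.0378,-0.0483,0,0.009],[0.0378,-0.0483,0,0.009],[0.0378,-0.0483,0,0.009],[0.0378,-0.0483,0,0.009],[0.0378,-0.0483,0,0.009],[0.0378,-0.0483,0,0.009],[0.0378,-0.0483,0,0.009],[0.0378,-0.0483,0,0.009],[0.0378,-0.0483,0,0.009]], "gripper": -1}}

```text
t: 2.2
tool_pos: [0.4692, 0.2088, 0.2271]
eef_rot: [0.084, 0.996, 0.0, 0.0]
ft_force: [0.6, 0.4, 1.1]
grip_width: 0.997
```

>>> {"op": "move_arm", "data": {"steps": [[0,0,-0.04,0],[0,0,-0.03,0],[0,0,0,0],[0,0,0,0]]}}

```text
t: 2.6
tool_pos: [0.4681, 0.2106, 0.1572]
eef_rot: [0.084, 0.996, -0.0, -0.0]
ft_force: [0.0, 0.5, 1.3]
grip_width: 1.003
```

>>> {"op": "move_arm", "data": {"steps": [[0.02,-0.025,0,0],[0.02,-0.025,0,0],[0.02,-0.025,0,0],[0.01,-0.0146,0,0],[0,0,-0.03,0],[0,0,-0.03,0],[0,0,0,0],[0,0,0,0]]}}

```text
t: 3.4
tool_pos: [0.5388, 0.1215, 0.0983]
eef_rot: [0.084, 0.996, 0.0, 0.0]
ft_force: [0.4, 0.3, 0.9]
grip_width: 1.002
```

>>> {"op": "move_arm", "data": {"steps": [[0,0,-0.03,0],[0,0,-0.03,0],[0,0,-0.023,0],[0,0,0,0],[0,0,0,0]]}}

```text
t: 3.9
tool_pos: [0.5394, 0.1214, 0.0156]
eef_rot: [0.084, 0.996, 0.0, 0.001]
ft_force: [-0.1, -0.4, 0.6]
grip_width: 0.998
```

>>> {"op": "move_arm", "data": {"steps": [[0,0,0,0],[0,0,0,0],[0,0,0,0],[0,0,0,0],[0,0,0,0],[0,0,0,0],[0,0,0,0],[0,0,0.02,0],[0,0,0.03,0],[0,0,0.03,0]], "gripper": 1, "squeeze": 30}}

```text
t: 4.9
tool_pos: [0.5374, 0.1205, 0.094]
eef_rot: [0.084, 0.996, -0.0, -0.001]
ft_force: [0.6, 0.6, -2.5]
grip_width: 0.522
```

>>> {"op": "move_arm", "data": {"steps": [[0,-0.01,0.02,0],[0,-0.03,0,0],[0,-0.035,0,0],[0,-0.035,0,0],[0,-0.035,0,0],[0,-0.035,0,0],[0,-0.035,0,0],[0,-0.035,0,0],[0,-0.035,0,0],[0,0,0,0]]}}

```text
t: 5.9
tool_pos: [0.5369, -0.1706, 0.1137]
eef_rot: [0.088, 0.996, -0.002, -0.0]
ft_force: [-0.0, 0.2, -1.7]
grip_width: 0.521
```

>>> {"op": "move_arm", "data": {"steps": [[0.008,-0.033,0,0],[0.008,-0.033,0,0],[0.008,-0.033,0,0],[0.008,-0.033,0,0],[0.007,-0.033,0,0],[0.006,-0.033,0,0],[0,0,-0.03,0],[0,0,-0.03,0],[0,0,-0.02,0],[0,0,0,0]]}}

```text
t: 6.9
tool_pos: [0.5808, -0.3602, 0.0299]
eef_rot: [0.084, 0.996, 0.002, -0.003]
ft_force: [-0.9, -0.0, -3.0]
grip_width: 0.52
```

```bash
python3 - <<'E'
from h import *
s=manip.get_state();print(s["tool_pos"],s["grip_width"])
im,d,P=shoot("top")
o=manip.silhouettes("mat","top")[0]["mask"];ys,xs=np.where(o)
b=im[150:225,350:440];s2,d2,P2=shoot("scene")
a=cv2.resize(im[130:250,330:450],(400,400));c=cv2.resize(s2[130:230,90:230],(400,300));c=cv2.copyMakeBorder(c,0,100,0,0,0)
cv2.imwrite("pics/mat1.png",np.hstack([a,c])[:,:,::-1])
E
```

```text
[ 0.58080709 -0.36019764  0.02994366] 0.5198796462024626
```

View pics/mat1.png

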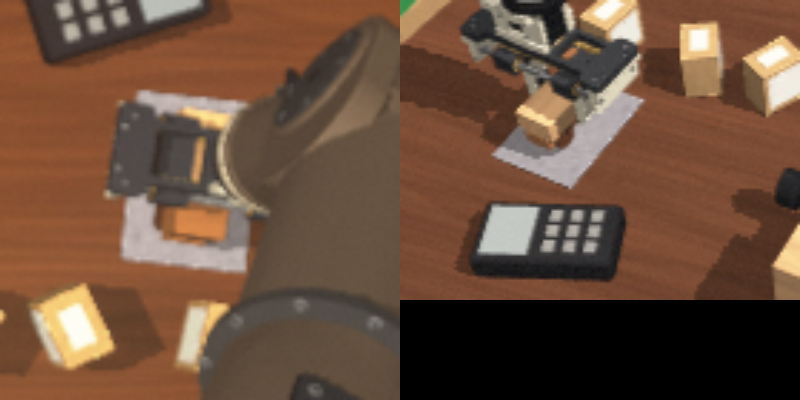

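>>> {"op": "move_arm", "data": {"steps": [[0,-0.005,-0.006,0],[0,0,-0.0045,0],[0,0,0,0],[0,0,0,0]]}}

```text
t: 7.45
tool_pos: [0.5831, -0.3671, 0.0233]
eef_rot: [0.084, 0.996, 0.0, 0.0]
ft_force: [-0.3, -0.5, -1.1]
grip_width: 0.519
```

>>> {"op": "move_arm", "data": {"steps": [[0,0,0,0],[0,0,0,0],[0,0,0,0],[0,0,0,0],[0,0,0.02,0],[0,0,0.03,0],[0,0,0.04,0],[0,0,0.04,0],[0,0,0,0]], "gripper": -1}}

```text
t: 8.35
tool_pos: [0.586, -0.3694, 0.1598]
eef_rot: [0.084, 0.996, -0.002, 0.005]
ft_force: [1.0, -1.0, 0.4]
grip_width: 0.999
```

>>> {"op": "move_arm", "data": {"steps": [[0,0.03,0,-0.15],[0,0.03,0,-0.15],[0,0.03,0,-0.15],[0.006,0.03,0,-0.15],[0.006,0.03,0,-0.15],[0.006,0.03,0,-0.15],[0.006,0.03,0,-0.15],[0.006,0.03,0,-0.15],[0.006,0.03,0,-0.15],[0,0,0,-0.15]]}}

```text
t: 9.35
tool_pos: [0.6203, -0.0908, 0.1524]
eef_rot: [0.741, 0.672, 0.001, -0.001]
ft_force: [0.7, -1.1, 0.2]
grip_width: 1.001
```

>>> {"op": "move_arm", "data": {"steps": [[0,0,0,-0.01],[0,0,0,0]]}}

```text
t: 9.55
tool_pos: [0.6189, -0.0978, 0.1531]
eef_rot: [0.743, 0.669, -0.0, 0.0]
ft_force: [0.0, -0.6, -0.2]
grip_width: 0.997
```

```bash
python3 - <<'E'
from h import *
np.set_printoptions(precision=4,suppress=True)
im,d,P=shoot("top")
def rect(P,lo,hi,z0,z1,nm):
    m=(P[...,2]>z0)&(P[...,2]<z1)&(P[...,0]>lo[0])&(P[...,0]<hi[0])&(P[...,1]>lo[1])&(P[...,1]<hi[1])
    q=P[m]; 
    if len(q)<5: print(nm,0);return
    r=cv2.minAreaRect(q[:,:2].astype(np.float32)); print(nm,len(q),np.array(r[0]),np.array(r[1]),round(r[2],1),"z",np.median(q[:,2]))
rect(P,(.48,-.45),(.68,-.29),.03,.07,"truck")
S=shoot("scene")[2]
rect(S,(.58,-.1),(.66,-.045),.03,.08,"knob")
rect(np.load("/tmp/top.npz")["P"],(.58,-.1),(.66,-.052),.025,.08,"knob t0")
rect(S,(.63,-.03),(.85,.2),.096,.104,"back")
print(manip.get_state()["tool_pos"])
E
```

```text
truck 694 [ 0.583  -0.3677] [0.0497 0.1091] 81.7 z 0.0518172800124325
knob 139 [ 0.6205 -0.0648] [0.0389 0.0355] 88.9 z 0.055109261221084796
knob t0 142 [ 0.6168 -0.0671] [0.0305 0.0405] 88.1 z 0.0606005221036275
back 1532 [0.7208 0.0554] [0.1697 0.0925] 83.8 z 0.09905527609072945
[ 0.6189 -0.0984  0.1533]
```

>>> {"op": "move_arm", "data": {"steps": [[0,0.0275,0,0],[0,0,-0.03,0],[0,0,-0.03,0],[0,0,-0.03,0],[0,0,-0.02,0],[0,0,-0.016,0],[0,0,0,0],[0,0,0,0]]}}

```text
t: 10.45
tool_pos: [0.6194, -0.0703, 0.0278]
eef_rot: [0.744, 0.668, 0.0, 0.0]
ft_force: [-0.1, 0.7, 1.3]
grip_width: 0.999
```

>>> {"op": "move_arm", "data": {"steps": [[0,0,0,0],[0,0,0,0],[0,0,0,0],[0,0,0,0],[0,0,0,0],[0,0,0,0]], "gripper": 1, "squeeze": 45}}

```text
t: 11.05
tool_pos: [0.6192, -0.0696, 0.0273]
eef_rot: [0.744, 0.668, 0.0, 0.0]
ft_force: [-0.4, 0.4, -0.5]
grip_width: 0.531
```

>>> {"op": "move_arm", "data": {"steps": [[0,0,0,0],[0,0,0,0],[0,0,0,0]]}}

```text
t: 11.35
tool_pos: [0.6157, -0.0693, 0.0268]
eef_rot: [0.744, 0.668, -0.002, -0.003]
ft_force: [-11.1, 1.4, 9.6]
grip_width: 0.429
```

>>> {"op": "move_arm", "data": {"steps": [[-0.003,0,0,0],[-0.0011,-0.01,0,0],[-0.0011,-0.01,0,0],[-0.0011,-0.01,0,0],[-0.0011,-0.01,0,0],[-0.0004,-0.003,0,0],[0,0,0,0],[0,0,0,0]]}}

```text
t: 12.15
tool_pos: [0.6114, -0.1091, 0.0269]
eef_rot: [0.743, 0.669, 0.001, -0.002]
ft_force: [0.4, 9.9, 1.8]
grip_width: 0.424
```

>>> {"op": "move_arm", "data": {"steps": [[0,0,0,0],[0,0,0,0],[0,0,0,0],[0,0,0,0],[0,0,0.03,0],[0,0,0.04,0],[0,0,0.04,0],[0,0,0.04,0],[0,0,0,0]], "gripper": -1}}

```text
t: 13.05
tool_pos: [0.6142, -0.1145, 0.1829]
eef_rot: [0.745, 0.668, 0.003, 0.004]
ft_force: [0.8, 0.1, -0.0]
grip_width: 0.999
```

>>> {"op": "move_arm", "data": {"steps": [[0.006,0.032,0,0],[0.006,0.032,0,0],[0.006,0.032,0,0],[0.006,0.032,0,0],[0.006,0.032,0,0],[0.006,0.032,0,0],[0.006,0.032,0,0],[0.006,0.032,0,0],[0.006,0.032,0,0],[0,0,0,0]], "gripper": 1}}

```text
t: 14.05
tool_pos: [0.665, 0.182, 0.1757]
eef_rot: [0.742, 0.671, 0.0, -0.001]
ft_force: [0.2, -0.3, -0.3]
grip_width: 0.179
```

```bash
python3 - <<'E'
from h import *
np.set_printoptions(precision=4,suppress=True)
s=manip.get_state();print(s["tool_pos"],s["eef_rot"],s["joints"],s["grip_width"])
P=shoot("top")[2];S=shoot("scene")[2]
for Q in(P,S):
    m=(Q[...,2]>.03)&(Q[...,2]<.075)&(Q[...,0]>.56)&(Q[...,0]<.66)&(Q[...,1]>-.16)&(Q[...,1]<-.05);q=Q[m];print(len(q),np.percentile(q,[1,50,99],axis=0) if len(q) else 0)
E
```

```text
[0.665  0.182  0.1757] [ 0.7418  0.6706  0.0004 -0.0013] [-0.7354  0.6464  0.6625  1.4966 -0.422   1.1446 -0.0954] 0.1790398797743224
211 [[ 0.5936 -0.1214  0.042 ]
 [ 0.6139 -0.1014  0.0556]
 [ 0.6303 -0.0521  0.0683]]
194 [[ 0.5965 -0.1198  0.0323]
 [ 0.6206 -0.098   0.0516]
 [ 0.6333 -0.0519  0.0671]]
```

```bash
python3 - <<'E'
import numpy as np
H=np.array([.614,.066]);y=np.radians(-6.15)
p=np.array([.665,.182])
for i in range(0,13):
    th=min(i*.13,1.48);a=y+th;nx=.032 if i==0 else .028
    q=H+np.array([[np.cos(a),-np.sin(a)],[np.sin(a),np.cos(a)]])@[nx,.120]
    print(np.round(q-p,4).tolist(),round(th,3),q);p=np.round(q,4)
E
```

```text
[-0.0063, -0.0001] 0.0 [0.65867165 0.18188116]
[-0.0194, 0.0047] 0.13 [0.63927357 0.18660368]
[-0.0159, 0.0023] 0.26 [0.62342596 0.18886233]
[-0.016, 0.0001] 0.39 [0.60741927 0.18904753]
[-0.0159, -0.0018] 0.52 [0.59152364 0.18715615]
[-0.0155, -0.004] 0.65 [0.57600732 0.18322012]
[-0.0149, -0.0059] 0.78 [0.56113218 0.17730585]
[-0.014, -0.0078] 0.91 [0.54714924 0.16951317]
[-0.0128, -0.0095] 1.04 [0.5342945  0.15997357]
[-0.0115, -0.0112] 1.17 [0.52278488 0.14884806]
[-0.01, -0.0125] 1.3 [0.51281462 0.13632438]
[-0.0082, -0.0137] 1.43 [0.50455199 0.1226139 ]
[-0.0027, -0.0055] 1.48 [0.50185926 0.11707303]
```

>>> {"op": "move_arm", "data": {"steps": [[0,0,-0.03,0],[0,0,-0.03,0],[0,0,-0.03,0],[0,0,-0.03,0],[0,0,-0.0155,0],[0,0,0,0],[0,0,0,0]]}}

```text
t: 14.85
tool_pos: [0.666, 0.1744, 0.0427]
eef_rot: [0.745, 0.667, 0.0, 0.0]
ft_force: [0.4, 0.5, 0.4]
grip_width: 0.005
```

>>> {"op": "move_arm", "data": {"steps": [[-0.007,0.0055,0,0],[-0.0194,0.0047,0,0.13],[-0.0159,0.0023,0,0.13],[-0.016,0.0001,0,0.13],[-0.0159,-0.0018,0,0.13],[-0.0155,-0.004,0,0.13],[-0.0149,-0.0059,0,0.13],[-0.014,-0.0078,0,0.13],[-0.0128,-0.0095,0,0.13],[0,0,0,0]]}}

```text
t: 15.85
tool_pos: [0.5329, 0.1581, 0.0432]
eef_rot: [0.313, 0.95, 0.0, 0.0]
ft_force: [0.3, -1.3, 0.2]
grip_width: 0.004
```

>>> {"op": "move_arm", "data": {"steps": [[-0.0115,-0.0112,0,0.13],[-0.01,-0.0125,0,0.13],[-0.0082,-0.0137,0,0.13],[-0.0027,-0.0055,0,0.05],[-0.002,-0.005,0,0.05],[0,0,0,0]]}}

```text
t: 16.45
tool_pos: [0.5005, 0.1109, 0.0426]
eef_rot: [0.076, 0.997, 0.0, 0.001]
ft_force: [-0.6, 0.6, 0.5]
grip_width: 0.005
```

```bash
python3 - <<'E'
from h import *
S=shoot("scene")[0];T=shoot("top")[0]
cv2.imwrite("pics/leg1.png",np.hstack([cv2.resize(T[120:260,180:320],(400,400)),cv2.resize(S[140:260,210:330],(400,400))])[:,:,::-1])
E
```

```text
(no output)
```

View pics/leg1.png

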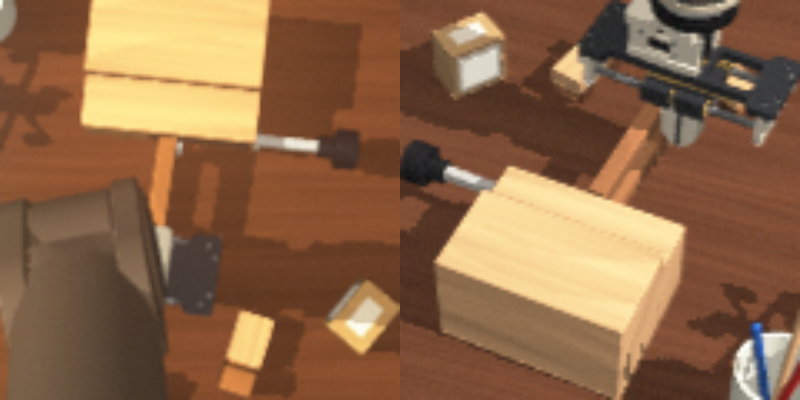

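>>> {"op": "move_arm", "data": {"steps": [[-0.0005,-0.004,0,0],[-0.0005,-0.004,0,0],[0,0,0,0],[0,0,0,0]]}}

```text
t: 16.95
tool_pos: [0.4993, 0.1056, 0.0421]
eef_rot: [0.074, 0.997, 0.001, 0.001]
ft_force: [0.5, 7.8, 0.5]
grip_width: 0.001
```

>>> {"op": "move_arm", "data": {"steps": [[-0.001,0.012,0,0],[0,0.01,0.01,0],[0,0,0.04,0],[0,0,0.04,0],[0,0,0.04,0],[0,0,0,0]]}}

```text
t: 17.55
tool_pos: [0.5004, 0.1263, 0.1775]
eef_rot: [0.075, 0.997, 0.002, 0.004]
ft_force: [0.9, -0.1, -0.0]
grip_width: 0.003
```

>>> {"op": "move_arm", "data": {"steps": [[0.012,-0.025,0,-0.15],[0.012,-0.025,0,-0.15],[0.012,-0.025,0,-0.15],[0.012,-0.025,0,-0.15],[0.012,-0.025,0,-0.15],[0.012,-0.025,0,-0.15],[0.012,-0.025,0,-0.15],[0.012,-0.025,0,-0.15],[0.01,-0.025,0,-0.15],[0.006,-0.01,0,-0.15]], "gripper": -1}}

```text
t: 18.55
tool_pos: [0.6097, -0.1126, 0.1721]
eef_rot: [0.737, 0.676, -0.001, 0.001]
ft_force: [-0.6, 0.9, 0.6]
grip_width: 0.824
```

>>> {"op": "move_arm", "data": {"steps": [[0,0,0,-0.028],[0,0,0,0]]}}

```text
t: 18.75
tool_pos: [0.6092, -0.1089, 0.1715]
eef_rot: [0.743, 0.67, -0.0, -0.0]
ft_force: [0.0, -0.0, -0.2]
grip_width: 0.979
```

```bash
python3 - <<'E'
from h import *
for n in("top","scene"):
    P=shoot(n)[2]
    m=(P[...,2]>.07)&(P[...,2]<.088)&(P[...,0]>.45)&(P[...,0]<.605)&(P[...,1]>.03)&(P[...,1]<.14);q=P[m]
    r=cv2.minAreaRect(q[:,:2].astype(np.float32));print(len(q),r,np.median(q[:,2]))
E
```

```text
301 ((0.5417193174362183, 0.07229763269424438), (0.018033180385828018, 0.12562286853790283), 83.85845947265625) 0.0789738799009552
199 ((0.5416078567504883, 0.0745309591293335), (0.018777897581458092, 0.12531718611717224), 83.5245132446289) 0.07800902598135158
```

>>> {"op": "move_arm", "data": {"steps": [[0.0025,0,-0.03,0],[0,0,-0.03,0],[0,0,-0.03,0],[0,0,-0.03,0],[0,0,-0.025,0],[0,0,0,0],[0,0,0,0]]}}

```text
t: 19.55
tool_pos: [0.612, -0.1093, 0.0272]
eef_rot: [0.743, 0.669, 0.0, -0.0]
ft_force: [0.2, 0.8, 0.2]
grip_width: 0.999
```

>>> {"op": "move_arm", "data": {"steps": [[0,0,0,0],[0,0,0,0],[0,0,0,0],[0,0,0,0],[0,0,0,0],[0,0,0,0],[0,0,0,0],[0,0,0,0],[0,0,0,0]], "gripper": 1, "squeeze": 45}}

```text
t: 20.45
tool_pos: [0.6114, -0.1099, 0.0267]
eef_rot: [0.744, 0.669, -0.0, -0.0]
ft_force: [-3.5, 0.9, 4.1]
grip_width: 0.424
```

>>> {"op": "move_arm", "data": {"steps": [[0.0011,0.01,0,0],[0.0011,0.01,0,0],[0.0011,0.01,0,0],[0.0011,0.01,0,0],[0.0004,0.004,0,0],[0,0,0,0],[0,0,0,0]]}}

```text
t: 21.15
tool_pos: [0.6157, -0.07, 0.0267]
eef_rot: [0.745, 0.668, -0.002, 0.001]
ft_force: [-5.6, -10.1, 1.6]
grip_width: 0.423
```

>>> {"op": "move_arm", "data": {"steps": [[0,0,0,0],[0,0,0,0],[0,0,0,0],[0,0,0,0],[0,0,0.03,0],[0,0,0.04,0],[0,0,0.04,0],[0,0,0.05,0],[0,0,0,0]], "gripper": -1}}

```text
t: 22.05
tool_pos: [0.6206, -0.0669, 0.1935]
eef_rot: [0.744, 0.669, 0.004, 0.004]
ft_force: [0.7, -0.1, -0.2]
grip_width: 1.001
```

>>> {"op": "move_arm", "data": {"steps": [[-0.02,0.02,0,0.15],[-0.02,0.03,0,0.15],[-0.02,0.03,0,0.15],[-0.02,0.03,0,0.15],[-0.02,0.03,0,0.15],[-0.02,0.03,0,0.15],[-0.015,0.03,0,0.15],[-0.01,0.03,0,0.15],[-0.01,0.03,0,0.15],[-0.003,0.03,0,0.15]]}}

```text
t: 23.05
tool_pos: [0.4575, 0.2256, 0.1867]
eef_rot: [0.085, 0.996, 0.0, -0.0]
ft_force: [1.2, -0.7, -0.4]
grip_width: 1.003
```

>>> {"op": "move_arm", "data": {"steps": [[0,0.03,0,0.07],[0,0.03,0,0],[0,0.03,0,0],[0,0.03,0,0],[0,0.03,0,0],[0,0.02,0,0],[0,0,0,0],[0,0,0,0]]}}

```text
t: 23.85
tool_pos: [0.4585, 0.394, 0.1862]
eef_rot: [0.053, 0.999, -0.0, -0.0]
ft_force: [0.1, -0.5, 0.1]
grip_width: 0.998
```

```bash
python3 - <<'E'
from h import *
np.set_printoptions(precision=4,suppress=True)
s=manip.get_state();print(s["t"],s["tool_pos"],s["eef_rot"])
for n in("top","scene"):
    P=shoot(n)[2]
    for nm,b in dict(leg=(.45,.605,.03,.14,.07,.088),knob=(.58,.66,-.16,-.052,.025,.075),board=(.35,.55,.25,.53,.05,.07)).items():
        m=(P[...,0]>b[0])&(P[...,0]<b[1])&(P[...,1]>b[2])&(P[...,1]<b[3])&(P[...,2]>b[4])&(P[...,2]<b[5]);q=P[m]
        if len(q)>10:
            r=cv2.minAreaRect(q[:,:2].astype(np.float32));print(nm,len(q),np.array(r[0]),np.array(r[1]),round(r[2],1),q.min(0),q.max(0))
E
```

```text
23.85 [0.4585 0.394  0.1862] [ 0.053   0.9986 -0.0003 -0.0002]
leg 303 [0.5417 0.0724] [0.0182 0.1256] 83.9 [0.4793 0.0574 0.0709] [0.6033 0.0852 0.0858]
knob 143 [ 0.6168 -0.0674] [0.031  0.0397] 89.3 [ 0.5969 -0.0831  0.0413] [ 0.6366 -0.052   0.0679]
leg 197 [0.5424 0.0744] [0.0192 0.1276] 84.1 [0.4786 0.0586 0.0704] [0.6049 0.0899 0.0849]
knob 126 [ 0.6203 -0.0666] [0.0286 0.0351] 80.9 [ 0.604  -0.0826  0.0259] [ 0.6386 -0.0531  0.0667]
board 95 [0.4584 0.3958] [0.0158 0.07  ] 84.1 [0.4234 0.3848 0.0502] [0.4936 0.4057 0.0627]
```

>>> {"op": "move_arm", "data": {"steps": [[-0.0015,0,-0.03,0],[0,0,-0.03,0],[0,0,-0.03,0],[0,0,-0.03,0],[0,0,-0.03,0],[0,0,-0.012,0],[0,0,0,0],[0,0,0,0]]}}

```text
t: 24.75
tool_pos: [0.4581, 0.3941, 0.0258]
eef_rot: [0.054, 0.999, 0.0, 0.0]
ft_force: [1.1, 0.8, 0.3]
grip_width: 0.998
```

>>> {"op": "move_arm", "data": {"steps": [[0,0,0,0],[0,0,0,0],[0,0,0,0],[0,0,0,0],[0,0,0,0],[0,0,0,0],[0,0,0,0],[0,0,0,0],[0,0,0,0],[0,0,0,0]], "gripper": 1, "squeeze": 60}}

```text
t: 25.75
tool_pos: [0.4574, 0.3942, 0.0247]
eef_rot: [0.053, 0.999, 0.0, 0.0]
ft_force: [0.6, 2.0, -0.3]
grip_width: 0.18
```

>>> {"op": "move_arm", "data": {"steps": [[0,0,0,0],[0,0,0,0],[0,0,0.02,0],[0,0,0.03,0],[0,0,0.03,0],[0,0,0.03,0],[0,0,0.03,0],[0,0,0,0]]}}

```text
t: 26.55
tool_pos: [0.4587, 0.3951, 0.1679]
eef_rot: [0.053, 0.999, 0.002, 0.002]
ft_force: [0.9, 1.2, -6.4]
grip_width: 0.173
```

>>> {"op": "move_arm", "data": {"steps": [[0,-0.03,0,0],[0,-0.035,0,0],[0,-0.035,0,0],[0.01,-0.035,0,0],[0.02,-0.035,0,0],[0.025,-0.035,0,0],[0.025,-0.035,0,0],[0.025,-0.035,0,0],[0.02,-0.035,0,0],[0,0,0,0]]}}

```text
t: 27.55
tool_pos: [0.5838, 0.0756, 0.1627]
eef_rot: [0.058, 0.998, -0.003, -0.0]
ft_force: [-0.9, -0.6, -7.3]
grip_width: 0.17
```

>>> {"op": "move_arm", "data": {"steps": [[0.008,-0.009,0,0],[0.0,-0.0,0,0],[0,0,0,0]]}}

```text
t: 27.85
tool_pos: [0.5897, 0.0757, 0.1638]
eef_rot: [0.053, 0.999, -0.0, -0.001]
ft_force: [-0.2, 0.5, -8.1]
grip_width: 0.168
```

```bash
cat >> h.py <<'E'
O=np.array([.6259,.0646]);A=np.radians(-6.15);RX=np.array([np.cos(A),np.sin(A)]);RY=np.array([-np.sin(A),np.cos(A)])
def box(P,b,nm=""):
    m=(P[...,0]>b[0])&(P[...,0]<b[1])&(P[...,1]>b[2])&(P[...,1]<b[3])&(P[...,2]>b[4])&(P[...,2]<b[5]);q=P[m]
    if len(q)<10: print(nm,len(q));return
    r=cv2.minAreaRect(q[:,:2].astype(np.float32));c=np.array(r[0])
    print(nm,len(q),"c",np.round(c,4),"sz",np.round(r[1],4),"ang",round(r[2],1),"riser",np.round([(c-O)@RX,(c-O)@RY],4),"z",np.round(np.percentile(q[:,2],[2,50,98]),4))
E
python3 - <<'E'
from h import *
s=manip.get_state();print(s["tool_pos"],s["eef_rot"])
for n in("top","scene"):
    P=shoot(n,n+"tray")[2]
    box(P,(.48,.70,-.09,.22,.140,.172),n+" rim")
E
```

```text
[0.58966136 0.07571188 0.1638114 ] [ 5.29632946e-02  9.98596155e-01 -3.28303455e-05 -7.78844598e-04]
top rim 1270 c [0.5884 0.0752] sz [0.2507 0.1404] ang 83.8 riser [-0.0384  0.0065] z [0.1435 0.1487 0.1657]
scene rim 2961 c [0.5886 0.0769] sz [0.2515 0.1461] ang 83.8 riser [-0.0384  0.0082] z [0.1423 0.147  0.1643]
```

>>> {"op": "move_arm", "data": {"steps": [[0.0147,-0.0086,0,0],[0,0,0,0],[0,0,-0.02,0],[0,0,-0.02,0],[0,0,-0.01,0],[0,0,0,0]]}}

```text
t: 28.55
tool_pos: [0.6036, 0.067, 0.1133]
eef_rot: [0.053, 0.999, -0.0, -0.002]
ft_force: [-0.9, -0.0, -7.7]
grip_width: 0.174
```

```bash
python3 - <<'E'
from h import *
s=manip.get_state();print(s["tool_pos"],s["eef_rot"])
for n in("top","scene"):
    P=shoot(n,n+"tray")[2]
    box(P,(.48,.70,-.09,.22,.092,.122),n+" rim")
    box(P,(.48,.673,-.09,.22,.106,.122),n+" rim-top")
E
```

```text
[0.60359337 0.06698456 0.11332169] [ 5.29683554e-02  9.98594965e-01 -2.43217254e-04 -1.54607347e-03]
top rim 1399 c [0.6201 0.0642] sz [0.2502 0.1763] ang 83.8 riser [-0.0058 -0.001 ] z [0.093  0.0987 0.1157]
top rim-top 382 c [0.6039 0.0659] sz [0.2502 0.1436] ang 83.8 riser [-0.022 -0.001] z [0.1072 0.1126 0.117 ]
scene rim 3127 c [0.6194 0.0663] sz [0.2541 0.1739] ang 85.3 riser [-0.0066  0.001 ] z [0.0933 0.0978 0.1145]
scene rim-top 419 c [0.6038 0.0677] sz [0.2547 0.1417] ang 85.6 riser [-0.0223  0.0007] z [0.1064 0.1116 0.1185]
```

>>> {"op": "move_arm", "data": {"steps": [[-0.001,0,-0.004,0],[0,0,-0.003,0],[0,0,-0.002,0],[0,0,0,0],[0,0,0,0]]}}

```text
t: 29.15
tool_pos: [0.6041, 0.0664, 0.1058]
eef_rot: [0.053, 0.999, 0.0, 0.0]
ft_force: [0.8, 0.3, -6.8]
grip_width: 0.175
```

>>> {"op": "move_arm", "data": {"steps": [[0,0,-0.0015,0],[0,0,0,0],[0,0,0,0]]}}

```text
t: 29.45
tool_pos: [0.6043, 0.0665, 0.1047]
eef_rot: [0.053, 0.999, 0.0, 0.0]
ft_force: [-1.4, 0.3, -1.6]
grip_width: 0.173
```

>>> {"op": "move_arm", "data": {"steps": [[0,0,0,0],[0,0,0,0],[0,0,0,0],[0,0,0,0],[0,0,0.02,0],[0,0,0.03,0],[0,0,0.04,0],[0,0,0.03,0],[-0.02,-0.03,0,0],[-0.02,-0.03,0,0]], "gripper": -0.4}}

```text
t: 30.45
tool_pos: [0.5645, 0.0066, 0.2253]
eef_rot: [0.052, 0.999, 0.0, 0.001]
ft_force: [-0.9, -1.2, -0.8]
grip_width: 0.698
```

>>> {"op": "move_arm", "data": {"steps": [[-0.02,-0.03,0,-0.05],[-0.02,-0.03,0,-0.05],[-0.02,-0.03,0,-0.05],[-0.01,-0.03,0,-0.05],[-0.0,-0.03,0,-0.05],[0,0,0,-0.05],[0,0,0,-0.05],[0,0,0,-0.05],[0,0,0,-0.05],[0,0,0,0]]}}

```text
t: 31.45
tool_pos: [0.4941, -0.1436, 0.2244]
eef_rot: [0.275, 0.961, 0.0, 0.0]
ft_force: [0.1, 0.1, 0.7]
grip_width: 0.702
```

```bash
python3 - <<'E'
from h import *
s=manip.get_state();print(s["t"],s["tool_pos"],s["eef_rot"])
ims=[]
for n in("top","scene"):
    im,d,P=shoot(n);ims.append(im)
    box(P,(.48,.673,-.09,.22,.100,.109),n+" rim-top")
    box(P,(.48,.673,-.09,.22,.125,.15),n+" board")
    box(P,(.38,.52,-.50,-.31,.05,.07),n+" A")
    box(P,(.38,.52,-.31,-.21,.05,.07),n+" B")
    box(P,(.38,.52,-.21,-.06,.05,.07),n+" C")
T,S=ims
cv2.imwrite("pics/tray2.png",np.hstack([cv2.resize(T[100:275,170:420],(400,280)),cv2.resize(S[120:295,130:380],(400,280))])[:,:,::-1])
E
```

```text
31.45 [ 0.49407881 -0.14358027  0.22435655] [2.75257997e-01 9.61370382e-01 5.36981320e-05 1.44890501e-04]
top rim-top 543 c [0.6064 0.0654] sz [0.2502 0.1474] ang 83.8 riser [-0.0195 -0.0013] z [0.1003 0.1038 0.1081]
top board 164 c [0.6028 0.0657] sz [0.016  0.0688] ang 83.6 riser [-0.0231 -0.0013] z [0.1328 0.1388 0.1435]
top A 88 c [ 0.4375 -0.3948] sz [0.0134 0.0594] ang 78.0 riser [-0.1381 -0.4769] z [0.0564 0.0602 0.0644]
top B 0
top C 347 c [ 0.4474 -0.1265] sz [0.0451 0.0597] ang 50.0 riser [-0.157  -0.2091] z [0.053  0.0599 0.0647]
scene rim-top 434 c [0.6047 0.0671] sz [0.2514 0.1485] ang 83.8 riser [-0.0213  0.0002] z [0.1001 0.1026 0.107 ]
scene board 130 c [0.6034 0.0682] sz [0.0159 0.0705] ang 84.1 riser [-0.0228  0.0012] z [0.1261 0.1374 0.1416]
scene A 183 c [ 0.4407 -0.3752] sz [0.0505 0.0637] ang 72.6 riser [-0.1371 -0.4571] z [0.0505 0.0589 0.0634]
scene B 172 c [ 0.4543 -0.2514] sz [0.0662 0.041 ] ang 23.9 riser [-0.1367 -0.3326] z [0.0522 0.0587 0.0637]
scene C 199 c [ 0.4476 -0.1246] sz [0.05   0.0618] ang 49.9 riser [-0.157  -0.2072] z [0.0513 0.0588 0.0632]
```

View pics/tray2.png

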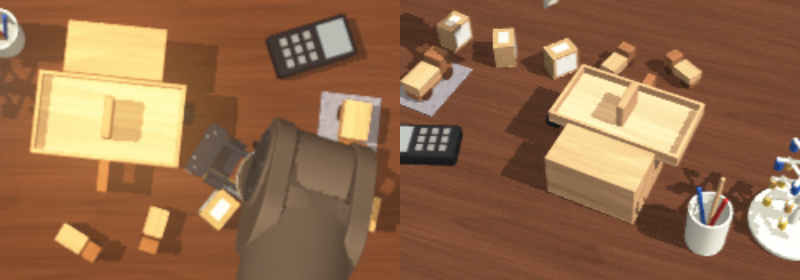

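>>> {"op": "move_arm", "data": {"steps": [[-0.0235,0.009,0,-0.07],[-0.0235,0.009,0,-0.07],[0,0,-0.03,0],[0,0,-0.03,0],[0,0,-0.03,0],[0,0,-0.03,0],[0,0,0,0],[0,0,0,0]]}}

```text
t: 32.35
tool_pos: [0.4469, -0.1258, 0.1046]
eef_rot: [0.341, 0.94, -0.0, -0.0]
ft_force: [0.4, 0.4, 0.2]
grip_width: 0.703
```

>>> {"op": "move_arm", "data": {"steps": [[0,0,-0.03,0],[0,0,-0.03,0],[0,0,-0.018,0],[0,0,0,0],[0,0,0,0]]}}

```text
t: 32.85
tool_pos: [0.4481, -0.1258, 0.0276]
eef_rot: [0.341, 0.94, 0.0, 0.001]
ft_force: [0.2, -0.4, 0.6]
grip_width: 0.701
```

>>> {"op": "move_arm", "data": {"steps": [[0,0,0,0],[0,0,0,0],[0,0,0,0],[0,0,0,0],[0,0,0,0],[0,0,0,0],[0,0,0.03,0],[0,0,0.04,0],[0,0,0.04,0],[0,0,0.04,0]], "gripper": 1, "squeeze": 25}}

```text
t: 33.85
tool_pos: [0.4465, -0.1256, 0.1779]
eef_rot: [0.342, 0.94, -0.0, -0.0]
ft_force: [1.8, -0.2, -0.7]
grip_width: 0.481
```

>>> {"op": "move_arm", "data": {"steps": [[0.021,0.014,0,-0.1],[0.021,0.014,0,-0.1],[0.021,0.014,0,-0.1],[0.021,0.014,0,-0.1],[0.021,0.014,0,-0.1],[0.021,0.014,0,-0.1],[0.021,0.014,0,-0.1],[0.021,0.014,0,-0.1],[0.0207,0.015,0,-0.1],[0,0,0,-0.082]]}}

```text
t: 34.85
tool_pos: [0.6378, 0.0051, 0.1757]
eef_rot: [0.744, 0.668, 0.0, -0.0]
ft_force: [-0.7, -0.0, -1.1]
grip_width: 0.477
```

>>> {"op": "move_arm", "data": {"steps": [[0,0,0,0],[0,0,0,0]]}}

```text
t: 35.05
tool_pos: [0.6351, 0.001, 0.1761]
eef_rot: [0.744, 0.669, -0.0, -0.0]
ft_force: [-0.5, -0.9, -0.1]
grip_width: 0.477
```

>>> {"op": "move_arm", "data": {"steps": [[0,0,-0.025,0],[0,0,-0.02,0],[0,0,-0.008,0],[0,0,-0.006,0],[0,0,0,0],[0,0,0,0]]}}

```text
t: 35.65
tool_pos: [0.6362, 0.0012, 0.1181]
eef_rot: [0.744, 0.668, 0.0, 0.0]
ft_force: [-0.3, 0.4, -0.7]
grip_width: 0.479
```

>>> {"op": "move_arm", "data": {"steps": [[0,0,-0.002,0],[0,0,0,0]]}}

```text
t: 35.85
tool_pos: [0.6359, 0.0015, 0.1156]
eef_rot: [0.744, 0.668, 0.0, 0.0]
ft_force: [0.2, 0.1, -1.4]
grip_width: 0.478
```

>>> {"op": "move_arm", "data": {"steps": [[0,0,0,0],[0,0,0,0],[0,0,0,0],[0,0,0,0],[0,0,0.02,0],[0,0,0.03,0],[0,0,0.04,0],[0,0,0.02,0]], "gripper": -0.4}}

```text
t: 36.65
tool_pos: [0.6369, 0.0009, 0.2285]
eef_rot: [0.744, 0.668, 0.001, 0.001]
ft_force: [1.1, 0.7, -0.6]
grip_width: 0.701
```

>>> {"op": "move_arm", "data": {"steps": [[-0.018,-0.026,0,0.12],[-0.018,-0.026,0,0.12],[-0.018,-0.026,0,0.12],[-0.018,-0.026,0,0.12],[-0.018,-0.026,0,0.12],[-0.018,-0.026,0,0.12],[-0.018,-0.026,0,0.12],[-0.018,-0.026,0,0.12],[0,0,0,0.08],[0,0,0,0]]}}

```text
t: 37.65
tool_pos: [0.4912, -0.2076, 0.2256]
eef_rot: [0.315, 0.949, 0.0, 0.0]
ft_force: [-0.0, 1.5, 0.7]
grip_width: 0.703
```

```bash
python3 - <<'E'
from h import *
s=manip.get_state();print(s["t"],s["tool_pos"],s["eef_rot"])
for n in("top","scene"):
    P=shoot(n)[2]
    box(P,(.48,.673,-.09,.22,.100,.109),n+" rim-top")
    box(P,(.48,.70,-.07,.05,.142,.16),n+" box1")
    box(P,(.38,.52,-.50,-.31,.05,.07),n+" A")
    box(P,(.38,.52,-.31,-.18,.05,.07),n+" B")
E
```

```text
37.65 [ 0.49117338 -0.20758815  0.22555798] [3.14576272e-01 9.49232145e-01 1.55383977e-04 2.84284048e-04]
top rim-top 522 c [0.6068 0.0656] sz [0.2506 0.1484] ang 83.8 riser [-0.0191 -0.0011] z [0.1002 0.1038 0.1081]
top box1 391 c [0.6368 0.0021] sz [0.0598 0.0443] ang 83.6 riser [ 0.0175 -0.061 ] z [0.1439 0.1484 0.1527]
top A 0
top B 154 c [ 0.4508 -0.2466] sz [0.059  0.0291] ang 23.3 riser [-0.1407 -0.3281] z [0.0525 0.0596 0.0654]
scene rim-top 475 c [0.6054 0.0667] sz [0.2516 0.1494] ang 83.5 riser [-0.0206 -0.0001] z [0.1002 0.1028 0.1081]
scene box1 266 c [0.6379 0.0043] sz [0.0613 0.0475] ang 86.8 riser [ 0.0184 -0.0587] z [0.1427 0.1468 0.1503]
scene A 182 c [ 0.442  -0.3778] sz [0.0471 0.0626] ang 79.3 riser [-0.1355 -0.4595] z [0.0505 0.0586 0.0626]
scene B 174 c [ 0.4544 -0.2501] sz [0.0644 0.0435] ang 24.2 riser [-0.1368 -0.3313] z [0.051  0.0589 0.0634]
```

>>> {"op": "move_arm", "data": {"steps": [[-0.009,-0.011,0,0.1325],[-0.009,-0.011,0,0.1325],[-0.009,-0.011,0,0.1325],[-0.009,-0.0115,0,0.1325],[0,0,-0.03,0.1325],[0,0,-0.03,0.1325],[0,0,-0.03,0.1325],[0,0,-0.03,0.1325],[0,0,0,0],[0,0,0,0]]}}

```text
t: 38.75
tool_pos: [0.456, -0.2507, 0.1055]
eef_rot: [-0.207, 0.978, 0.0, -0.0]
ft_force: [0.4, 0.2, 0.4]
grip_width: 0.698
```

>>> {"op": "move_arm", "data": {"steps": [[0,-0.001,-0.03,0],[0,0,-0.03,0],[0,0,-0.019,0],[0,0,0,0],[0,0,0,0]]}}

```text
t: 39.25
tool_pos: [0.4569, -0.2524, 0.0277]
eef_rot: [-0.208, 0.978, -0.001, 0.001]
ft_force: [-0.1, 0.0, 0.2]
grip_width: 0.7
```

>>> {"op": "move_arm", "data": {"steps": [[0,0,0,0],[0,0,0,0],[0,0,0,0],[0,0,0,0],[0,0,0,0],[0,0,0,0],[0,0,0.03,0],[0,0,0.04,0],[0,0,0.04,0],[0,0,0.05,0]], "gripper": 1}}

```text
t: 40.25
tool_pos: [0.4546, -0.2516, 0.1871]
eef_rot: [-0.209, 0.978, 0.001, -0.001]
ft_force: [2.5, 0.2, -1.1]
grip_width: 0.479
```

>>> {"op": "move_arm", "data": {"steps": [[0.0153,0.0316,0.005,-0.05],[0.0153,0.0316,0.005,-0.05],[0.0153,0.0316,0.005,-0.05],[0.0153,0.0316,0.005,-0.05],[0.0153,0.0316,0.005,-0.05],[0.0153,0.0316,0,-0.05],[0.0153,0.0316,0,-0.05],[0.0153,0.0316,0,-0.05],[0.0153,0.0316,0,-0.05],[0.0153,0.0316,0,-0.074]]}}

```text
t: 41.25
tool_pos: [0.609, 0.0652, 0.2114]
eef_rot: [0.053, 0.999, 0.0, -0.0]
ft_force: [0.2, -0.5, -0.9]
grip_width: 0.481
```

>>> {"op": "move_arm", "data": {"steps": [[0.0153,0.0316,0,0],[0.0153,0.0316,0,0],[0,0,0,0],[0,0,0,0]]}}

```text
t: 41.65
tool_pos: [0.639, 0.1279, 0.2107]
eef_rot: [0.051, 0.999, -0.0, -0.0]
ft_force: [0.0, -1.2, -1.8]
grip_width: 0.479
```

>>> {"op": "move_arm", "data": {"steps": [[0,0,-0.03,0],[0,0,-0.03,0],[0,0,-0.02,0],[0,0,-0.008,0],[0,0,-0.005,0],[0,0,-0.002,0],[0,0,0,0],[0,0,0,0]]}}

```text
t: 42.45
tool_pos: [0.6399, 0.1272, 0.1173]
eef_rot: [0.051, 0.999, 0.0, 0.001]
ft_force: [-0.4, 0.9, -0.8]
grip_width: 0.479
```

>>> {"op": "move_arm", "data": {"steps": [[0,0,-0.0015,0],[0,0,0,0]]}}

```text
t: 42.65
tool_pos: [0.6398, 0.1273, 0.1154]
eef_rot: [0.051, 0.999, 0.0, 0.001]
ft_force: [0.6, 0.6, 0.7]
grip_width: 0.474
```

>>> {"op": "move_arm", "data": {"steps": [[0,0,0,0],[0,0,0,0],[0,0,0,0],[0,0,0,0],[0,0,0.02,0],[0,0,0.03,0],[0,0,0.04,0],[0,0,0.02,0]], "gripper": -0.4}}

```text
t: 43.45
tool_pos: [0.6405, 0.1271, 0.2281]
eef_rot: [0.052, 0.999, 0.001, 0.002]
ft_force: [1.0, -1.0, -0.4]
grip_width: 0.705
```

>>> {"op": "move_arm", "data": {"steps": [[-0.015,-0.033,0,-0.012],[-0.015,-0.033,0,-0.012],[-0.015,-0.033,0,-0.012],[-0.015,-0.033,0,-0.012],[-0.015,-0.033,0,-0.012],[-0.015,-0.033,0,-0.012],[-0.015,-0.033,0,-0.012],[-0.015,-0.033,0,-0.012],[-0.015,-0.033,0,-0.012],[-0.015,-0.033,0,-0.012]]}}

```text
t: 44.45
tool_pos: [0.4886, -0.2041, 0.2249]
eef_rot: [0.111, 0.994, 0.0, 0.0]
ft_force: [0.3, -0.1, -0.1]
grip_width: 0.706
```

```bash
python3 - <<'E'
from h import *
s=manip.get_state();print(s["t"],s["tool_pos"],s["eef_rot"])
for n in("top","scene"):
    P=shoot(n)[2]
    box(P,(.48,.673,-.09,.22,.100,.109),n+" rim-top")
    box(P,(.48,.70,-.07,.05,.142,.16),n+" box1")
    box(P,(.48,.70,.08,.20,.142,.16),n+" box2")
    box(P,(.38,.52,-.50,-.29,.05,.07),n+" A")
E
```

```text
44.45 [ 0.48855048 -0.20413039  0.22491754] [1.11455391e-01 9.93769417e-01 4.61224591e-05 2.00395028e-04]
top rim-top 531 c [0.6067 0.0654] sz [0.2503 0.1478] ang 83.7 riser [-0.0192 -0.0012] z [0.1003 0.1039 0.1078]
top box1 385 c [0.6368 0.0022] sz [0.0596 0.0438] ang 84.0 riser [ 0.0175 -0.0609] z [0.144  0.1485 0.1527]
top box2 390 c [0.6375 0.1266] sz [0.0448 0.0601] ang 83.3 riser [0.0049 0.0629] z [0.1434 0.148  0.1522]
top A 0
scene rim-top 511 c [0.6061 0.0673] sz [0.2507 0.1497] ang 83.5 riser [-0.02    0.0005] z [0.1001 0.1029 0.1084]
scene box1 262 c [0.6365 0.0039] sz [0.0605 0.0485] ang 82.9 riser [ 0.017  -0.0592] z [0.1433 0.1469 0.151 ]
scene box2 278 c [0.6369 0.1285] sz [0.045  0.0648] ang 84.4 riser [0.0041 0.0647] z [0.1428 0.1469 0.1503]
scene A 185 c [ 0.4409 -0.3758] sz [0.049  0.0631] ang 79.4 riser [-0.1367 -0.4577] z [0.0511 0.0583 0.0631]
```

>>> {"op": "move_arm", "data": {"steps": [[-0.008,-0.029,0,0],[-0.008,-0.029,0,0],[-0.008,-0.029,0,0],[-0.008,-0.029,0,0],[-0.008,-0.029,0,0],[-0.008,-0.029,-0.03,0],[0,0,-0.03,0],[0,0,-0.03,0],[0,0,0,0],[0,0,0,0]]}}

```text
t: 45.55
tool_pos: [0.4416, -0.3765, 0.1351]
eef_rot: [0.111, 0.994, 0.0, -0.0]
ft_force: [-0.4, -0.3, 2.0]
grip_width: 0.701
```

>>> {"op": "move_arm", "data": {"steps": [[0,-0.002,-0.03,0],[0,0,-0.03,0],[0,0,-0.03,0],[0,0,-0.0185,0],[0,0,0,0],[0,0,0,0]]}}

```text
t: 46.15
tool_pos: [0.4425, -0.3795, 0.0279]
eef_rot: [0.111, 0.994, -0.0, 0.001]
ft_force: [0.2, -0.6, 0.5]
grip_width: 0.7
```

>>> {"op": "move_arm", "data": {"steps": [[0,0,0,0],[0,0,0,0],[0,0,0,0],[0,0,0,0],[0,0,0,0],[0,0,0,0],[0,0,0.03,0],[0,0,0.04,0],[0,0,0.05,0],[0,0,0.05,0]], "gripper": 1}}

```text
t: 47.15
tool_pos: [0.4407, -0.3785, 0.1979]
eef_rot: [0.111, 0.994, 0.0, -0.001]
ft_force: [1.4, 0.5, -1.1]
grip_width: 0.476
```

>>> {"op": "move_arm", "data": {"steps": [[0.0099,0.0324,0,-0.121],[0.0099,0.0324,0,-0.121],[0.0099,0.0324,0,-0.121],[0.0099,0.0324,0,-0.121],[0.0099,0.0324,0,-0.121],[0.0099,0.0324,0,-0.121],[0.0099,0.0324,0,-0.121],[0.0099,0.0324,0,-0.121],[0.0099,0.0324,0,-0.121],[0.0099,0.0324,0,-0.121]]}}

```text
t: 48.15
tool_pos: [0.5404, -0.0534, 0.1964]
eef_rot: [0.659, 0.753, 0.0, -0.0]
ft_force: [0.7, -0.7, -0.4]
grip_width: 0.481
```

>>> {"op": "move_arm", "data": {"steps": [[0.0099,0.0324,0,-0.121],[0.0099,0.0324,0,-0.124],[0,0,0,0],[0,0,0,0]]}}

```text
t: 48.55
tool_pos: [0.56, 0.0109, 0.196]
eef_rot: [0.743, 0.669, -0.0, -0.0]
ft_force: [-1.2, 0.0, -1.3]
grip_width: 0.474
```

>>> {"op": "move_arm", "data": {"steps": [[0,0,-0.03,0],[0,0,-0.025,0],[0,0,-0.013,0],[0,0,-0.006,0],[0,0,-0.004,0],[0,0,-0.002,0],[0,0,0,0],[0,0,0,0]]}}

```text
t: 49.35
tool_pos: [0.5605, 0.0099, 0.1169]
eef_rot: [0.744, 0.668, 0.0, 0.0]
ft_force: [0.9, -0.0, -0.6]
grip_width: 0.474
```

>>> {"op": "move_arm", "data": {"steps": [[0,0,-0.0015,0],[0,0,0,0]]}}

```text
t: 49.55
tool_pos: [0.5604, 0.01, 0.115]
eef_rot: [0.744, 0.668, 0.0, 0.0]
ft_force: [-0.2, 0.5, -0.3]
grip_width: 0.478
```

>>> {"op": "move_arm", "data": {"steps": [[0,0,0,0],[0,0,0,0],[0,0,0,0],[0,0,0,0],[0,0,0.02,0],[0,0,0.03,0],[0,0,0.04,0],[0,0,0.03,0]], "gripper": -0.18}}

```text
t: 50.35
tool_pos: [0.5604, 0.0096, 0.2368]
eef_rot: [0.744, 0.668, 0.0, 0.0]
ft_force: [0.3, 0.5, -0.8]
grip_width: 0.589
```

>>> {"op": "move_arm", "data": {"steps": [[-0.02,-0.03,0,0],[-0.02,-0.03,0,0],[-0.01,-0.03,0,0],[-0.01,-0.03,0,0],[-0.01,-0.03,0,0],[0,-0.03,0,0],[0,-0.03,0,0],[0,0,0,0],[0,0,0,0]]}}

```text
t: 51.25
tool_pos: [0.4898, -0.2006, 0.2347]
eef_rot: [0.745, 0.668, -0.0, -0.0]
ft_force: [-0.3, 0.2, -0.3]
grip_width: 0.59
```

```bash
python3 - <<'E'
from h import *
s=manip.get_state();print(s["t"],s["tool_pos"])
ims=[]
for n in("top","scene"):
    im,d,P=shoot(n);ims.append(im)
    box(P,(.48,.673,-.09,.22,.100,.109),n+" rim-top")
    box(P,(.592,.70,-.07,.05,.142,.16),n+" box1")
    box(P,(.48,.592,-.07,.05,.142,.16),n+" box3")
    box(P,(.48,.70,.08,.20,.142,.16),n+" box2")
    box(P,(.58,.66,-.16,-.06,.025,.07),n+" knob")
    box(P,(.48,.68,-.45,-.29,.03,.07),n+" truck")
    box(P,(.45,.525,.03,.14,.07,.088),n+" leg")
T,S=ims
cv2.imwrite("pics/fin.png",np.hstack([cv2.resize(T[100:275,170:420],(400,280)),cv2.resize(S[120:295,80:330],(400,280))])[:,:,::-1])
E
```

```text
51.25 [ 0.48982982 -0.20060647  0.23469243]
top rim-top 542 c [0.6067 0.0654] sz [0.2504 0.1478] ang 83.8 riser [-0.0192 -0.0013] z [0.1004 0.1036 0.1081]
top box1 390 c [0.6368 0.0022] sz [0.0599 0.0445] ang 83.4 riser [ 0.0175 -0.0609] z [0.1432 0.1483 0.1528]
top box3 395 c [0.5614 0.0116] sz [0.0599 0.044 ] ang 83.0 riser [-0.0585 -0.0596] z [0.1435 0.1478 0.152 ]
top box2 392 c [0.6375 0.1266] sz [0.0443 0.0601] ang 84.3 riser [0.0049 0.0628] z [0.1441 0.148  0.1517]
top knob 93 c [ 0.6167 -0.0738] sz [0.019  0.0399] ang 84.3 riser [ 0.0057 -0.1386] z [0.0469 0.0617 0.0666]
top truck 212 c [ 0.6145 -0.3722] sz [0.0482 0.0448] ang 81.0 riser [ 0.0355 -0.4355] z [0.0331 0.0505 0.0552]
top leg 110 c [0.5017 0.0766] sz [0.018  0.0451] ang 83.8 riser [-0.1247 -0.0014] z [0.0747 0.0791 0.0845]
scene rim-top 485 c [0.6063 0.0669] sz [0.2517 0.1496] ang 83.7 riser [-0.0198  0.0002] z [0.1002 0.1028 0.1086]
scene box1 262 c [0.6373 0.0039] sz [0.0618 0.0466] ang 82.0 riser [ 0.0178 -0.0591] z [0.1431 0.147  0.1505]
scene box3 232 c [0.5635 0.0139] sz [0.0597 0.0455] ang 82.9 riser [-0.0567 -0.0571] z [0.1427 0.1466 0.1497]
scene box2 277 c [0.6386 0.1287] sz [0.0443 0.0615] ang 84.6 riser [0.0057 0.0651] z [0.1434 0.1469 0.1501]
scene knob 31 c [ 0.6304 -0.0745] sz [0.0284 0.0153] ang 53.0 riser [ 0.0194 -0.1378] z [0.035  0.0463 0.0608]
scene truck 521 c [ 0.5838 -0.366 ] sz [0.0524 0.1107] ang 82.7 riser [ 0.0042 -0.4326] z [0.0315 0.0503 0.0661]
scene leg 46 c [0.4949 0.0797] sz [0.0185 0.0329] ang 84.4 riser [-0.1318  0.001 ] z [0.072  0.0783 0.0821]
```

View pics/fin.png

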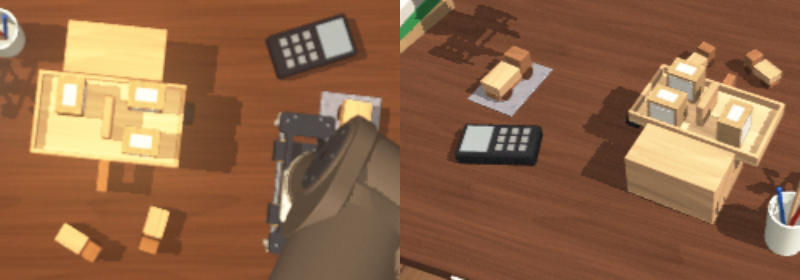

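```bash
python3 -c "
from bench import manip; print(manip.finish_job())"
```

```text
the job is handed in; nothing more can be done
None
```

The riser is set up as asked and the job is handed in, at about 51 s of the 192 s allowed. I did the steps in the order given: truck to the mat, knob out, leg to its stop, knob home, tray on, then all three toy boxes into the tray.

What the last checks showed:
- **Truck:** it stands on the mat at about (0.583, -0.368).
- **Knob:** it stopped firmly against its end when pulled out and when pushed back. The last picture shows it fully home.
- **Leg:** it lies along the riser's -x direction to within about 0.1–0.3°. The push had met about 8 N at the stop.
- **Tray:** it is level and square, within about 1 mm of centred on the leg. Its back edge is about 3 mm from the raised back.
- **Boxes:** all three rest on the tray floor, with their tops at 0.147–0.148 m.
- **Left alone:** the card reader, charm stand, pencil cup and the two small trucks were not touched.

One box had been knocked about 3 cm aside during the run, so I found it again before picking it up. The two cameras differed by about 2 mm throughout, and no check failed. In the last top view the arm partly hid the truck, so its final position comes from the scene camera, which agrees with the earlier clear top view.

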